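# Dial the new class code on the booth's two-thumbwheel setter and enter it

### The job

Set the class code on the grey two-wheel setter unit: with a fingertip, flick the left thumbwheel click by click until its face with five dots is uppermost between the reading marks, and the right one until its face with three dots is, then press the round set key beside them fully down and let it go. Do not press the key before both wheels show the right code, do not grip, lift or push the unit from its place, and leave the coin roll, glue stick and stamp around it undisturbed.

Things in the scene. Friction and masses are not known exactly. Their poses are not given: they have to be found in the camera images.
- setter: the setter unit, a heavy (about 1.8 kg) loose grey plastic box on rubber feet, 130 mm along its x, 180 mm along its y, 70 mm high. Origin: centre of its underside. Its x axis points away from the robot (within about 0.3 rad), y to the robot's left, z up. Wheel centres at x = 0, y = +60 mm (left) and y = -10 mm (right), set key at x = 0, y = -62 mm
- left_wheel (a joint): angle (rad) of the left thumbwheel: 0 has its one-dot face up, each 1.047 (60 degrees) more the next, to 5.236 for six dots, then over again without a stop. Grows as its top is pushed away from the robot (+x of the unit). A detent snaps it to the nearest 60 degrees; a few newtons (under 6) on a rib turn it. Starts at two, three or four dots; wanted 4.189 (five), or whole turns from it
- right_wheel (a joint): angle (rad) of the right thumbwheel, same kind and senses as the left. Starts at six (-1.047), one (0) or two dots (1.047); wanted 2.094 (three dots), or whole turns from it
- set_key (a joint): travel of the set key in m, 0 up, 0.006 fully down; spring, about 5 N when fully down
- set_key_top (a point): centre of the top face of the set key, a flat round grey button of 28 mm diameter in a black collar on the unit's top at its right-hand (-y) end; pressed straight down
- left_mark (a point): point on the unit's top plane (70 mm above the desk) on the left wheel's reading line, between two black dashes; its axes are the unit's. The white wheel, 26 mm wide, turns about the unit's y axis 22 mm below it: six ribs 5 mm thick, tips 42 mm from the axis, on a drum of 25 mm radius (top 73 mm above the desk), and between them faces with 1 to 6 black raised dots
- right_mark (a point): the same point for the right wheel. On either wheel at rest the ribs next to the top face have their tips 21 mm this side of and beyond the reading line, 84 mm above the desk (90 mm in passing). A fingertip with its underside about 77 mm above the desk, pushing the near rib from its outer side until it is past the reading line, gives one click; the detent does the rest
- left_face5 (a point): middle of the five-dot face on the left wheel's drum, 25 mm from its axis; when set it is straight above the axis, 3 mm above the top plane
- right_face3 (a point): middle of the three-dot face on the right wheel's drum, 25 mm from its axis; when set it is straight above the axis, 3 mm above the top plane
- coin_roll_a: loose upright coin roll, 26 mm across, 52 mm high, standing left of the unit; origin at the centre of its foot
- glue: loose upright glue stick, 28 mm across, 92 mm high, standing behind the unit; origin at the centre of its foot
- stamp: loose upright stamp with a knob-like grip, 30 x 46 x 74 mm, standing right of the unit; origin at the centre of its foot
Mind the look-alikes: they are no part of the job. Of the things that look like the stamp, the smaller one is meant.

How it is judged:
By the outcome, as a careful person would: the job done as asked, in the order asked, and still so for the second after the job is handed in, with the robot touching nothing.
It also fails if it takes over 58 s, if anything falls off the work surface, if the arm or the gripper's body presses on something with over 40 N, if the wrist force passes 120 N, or if a joint passes its speed limit or range.

### The arm

A 6-joint arm with a two-finger parallel gripper is mounted at the origin on a cart in front of the work surface, level with it; the furniture and walls round the work are solid. World frame = base frame: x ahead of the robot, y to its left, z up, the work surface at z = 0. Lengths are in m, angles in degrees, forces in N, time in s.
With the tool pointing down it reaches from about 0.3 to 0.875 m from the base axis. Payload 6.4 kg.
Tool frame: the origin (TCP) lies on the centre line of the jaws, within the pads' length; the fingertips stand 17 mm ahead of it and the grasp point (between the pads) lies 2 mm behind it (ctrl.tip_reach is the z of the fingertips in the tool frame, in m); z points along the fingers, x is the direction in which the jaws open and shut, and the axes are right-handed (so a half turn about z gives the same grasp; the last joint's range is limited). The gripper opens to 85 mm and grips with 20 to 120 N. Pads are 22 mm wide; open, the fingers measure 114 mm over their backs; the gripper's body (76 mm by 85 mm) begins 54 mm behind the grasp point. The pads swing forward as they close: fully open they stand 13 mm farther back than shut.
Start: joints at [-82.122, 10.359, 92.074, -0, 77.567, -11.82], TCP at [0.194, -0.541, 0.219] pointing down, gripper open.
Joint ranges: [-171.53, 171.53], [-51.25, 118.39], [17.06, 147.69], [-65.23, 245.23], [0, 150.52], [-178.68, 178.68]. Speed limits (degrees/s): [147.25, 147.25, 172.46, 180, 180, 180].

### API

Orientations are given as a 3x3 rotation matrix whose columns are the frame's x, y, z axes.
In Python, from bench import ctrl gives the robot as it stands. The module is installed in compiled form; this text tells all that it offers.
- The arm moves only by the tool servo_tool, never from a script. Its argument "plan" is a list that holds one entry, the list of rows, each a list of 5 numbers: the finger opening in m, from 0 to 0.0854, then the shift along the world's x, y, z in m, then the turn about the world's z in degrees. A call has 1 to 5 rows; each row shifts and turns the pose as measured when the row begins; what a row does not reach is not made up. A row lasts 1/8 s, in which the tool goes at most 62.5 mm and 10.7 degrees, less where a joint would pass 70% of its speed; a pose out of reach is approached as far as the arm can. A call is refused whole if a number of a shift passes 0.0625 or a number of a turn 10.7, either way. A call with a gripper value outside its range is refused whole. The fingers move at their own pace and stop on an object; the grip force is fixed at half the most. Time passes only in rows, so rows that do not move let the fingers close. It gives the time, the measured TCP pose, the force and the opening at its end, in the units of the state.
- ctrl.get_state(): the state, without advancing time (a new reading comes with each control period).
- ctrl.grab_frame(name): name is "scene" or "top" or "wrist"; returns a dict with "image" (480x640x3 uint8, red, green, blue), "fx", "fy", "cx", "cy" (pixels), "dist_coeffs" ([k1, k2, p1, p2, k3] as OpenCV has them; the pictures are not rectified), "T" (4x4, takes a point from camera to world coordinates). Camera axes: x right, y down, z forward; pixel columns grow to the right and rows downward; lengths in m; the calibration is good to about 2 mm. A picture is of the moment at which its call begins. There is no depth.
- ctrl.job_done(): hands the job in, once; it reports no verdict.
The state is a dict: "clock": time; "joint_pos": joint angles; "qvel": joint speeds; "effort": joint torques, N m; "tool_pos": TCP position; "ee_rot": TCP orientation; "ft_force": force on the tool from outside, world axes, zero at the start; "wrist_torque": the same for the moment, N m; "finger_gap": finger opening in m.
Only numpy, scipy, OpenCV 4.12 (cv2) and the standard library are available. Lean on these libraries where they do the work, as an engineer would, in place of code of your own. Each camera call takes 0.05 s, during which the arm holds its last target.

## Working session

There is one attempt and no reset: what is moved stays moved. The work goes in short steps, Python scripts to look and compute and a tool call to move; the robot and the scene stay as the last step left them, time stands still between calls to the robot, and variables do not carry over. Pictures are saved under pics/ and viewed, and the job is handed in when it is done.

Besides the shell and the picture viewer there is one more tool, called after "Request:" in YAML: its name, and indented under it one key for each argument. servo_tool: Moves the arm, as the interface text tells. Its arguments: {"type":"object","properties":{"plan":{"type":"array","items":{"type":"array","items":{"type":"array","items":{"type":"number"}}}}},"required":["plan"]}

```bash
mkdir -p pics
cat > h.py <<'E'
import numpy as np, cv2
from bench import ctrl
def grab(n,save=None):
    f=ctrl.grab_frame(n)
    if save: cv2.imwrite('pics/'+save,cv2.cvtColor(f['image'],cv2.COLOR_RGB2BGR))
    return f
def K(f): return np.array([[f['fx'],0,f['cx']],[0,f['fy'],f['cy']],[0,0,1.]])
def ray(f,uv,z):
    p=cv2.undistortPoints(np.array(uv,float).reshape(-1,1,2),K(f),np.array(f['dist_coeffs'],float)).reshape(-1,2)
    T=np.array(f['T']);d=np.c_[p,np.ones(len(p))]@T[:3,:3].T;o=T[:3,3]
    return o+d*((z-o[2])/d[:,2])[:,None]
def proj(f,P):
    T=np.linalg.inv(np.array(f['T']));r,_=cv2.Rodrigues(T[:3,:3])
    return cv2.projectPoints(np.array(P,float).reshape(-1,1,3),r,T[:3,3],K(f),np.array(f['dist_coeffs'],float))[0].reshape(-1,2)
E
python3 - <<'E'
from h import *
print(ctrl.get_state(), ctrl.tip_reach)
for n in ('scene','top','wrist'):
    f=grab(n,n+'0.png'); print(n,f['fx'],f['cx'],f['dist_coeffs'],np.round(f['T'],3).tolist())
E
```

```text
{'clock': 0.0, 'joint_pos': array([-8.21219262e+01,  1.04026698e+01,  9.21321801e+01, -3.06230638e-04,
        7.75664330e+01, -1.18188943e+01]), 'qvel': array([ 0.05135569,  0.08708616, -0.07170228,  0.00904064, -0.00087917,
        0.02801995]), 'effort': array([ 5.30362249e-04, -4.44876409e+01, -3.51330435e+01, -1.99428164e-04,
        9.20821389e-03,  1.30756419e-05]), 'tool_pos': array([ 0.1937471 , -0.54076522,  0.21767213]), 'ee_rot': array([[ 3.37046311e-01, -9.41488036e-01, -2.47463228e-04],
       [-9.41486477e-01, -3.37046213e-01,  1.75031877e-03],
       [-1.73131072e-03, -3.56955202e-04, -9.99998438e-01]]), 'ft_force': array([-1.2187019 , -0.15137309, -1.20067681]), 'wrist_torque': array([ 0.01457429,  0.02412819, -0.00062659]), 'finger_gap': 0.08550197087806592} 0.017
scene 521.9333234161396 320.3431031265955 [-0.09646406  0.          0.          0.          0.        ] [[-0.726, -0.437, 0.531, 0.058], [-0.688, 0.444, -0.574, 0.647], [0.015, -0.782, -0.623, 0.604], [0.0, 0.0, 0.0, 1.0]]
top 543.0864271252082 317.1351225934642 [-0.02333417  0.          0.          0.          0.        ] [[0.01, -0.983, 0.183, 0.356], [-1.0, -0.008, 0.011, 0.176], [-0.009, -0.184, -0.983, 0.906], [0.0, 0.0, 0.0, 1.0]]
wrist 335.98531122363624 323.40159263142766 [-0.006929  0.        0.        0.        0.      ] [[0.338, -0.894, -0.294, 0.269], [-0.941, -0.322, -0.104, -0.514], [-0.001, 0.311, -0.95, 0.373], [0.0, 0.0, 0.0, 1.0]]
```

View pics/scene0.png

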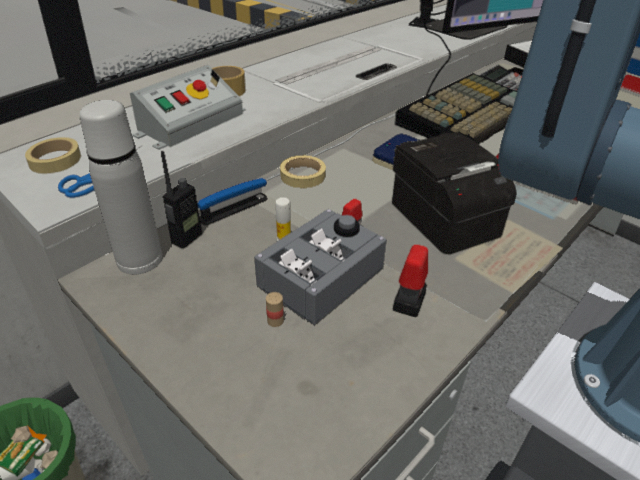

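View pics/top0.png

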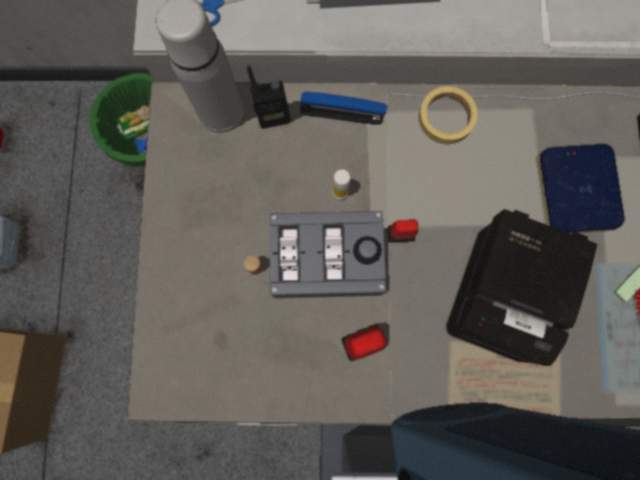

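View pics/wrist0.png

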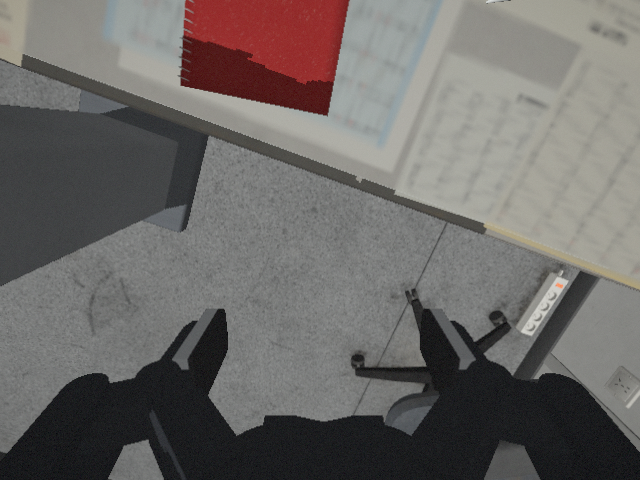

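The top view shows the setter at about x 270–387, y 211–296, the key near (368,250) and the wheels near (289,253) and (334,252). The coin roll is at (254,264), the glue at (342,182) and the small stamp at (404,229). I'll zoom in next.

Run:
```python
from h import *
t=cv2.imread('pics/top0.png'); cv2.imwrite('pics/t0z.png',cv2.resize(t[200:305,240:430],None,fx=4.2,fy=4.2,interpolation=cv2.INTER_CUBIC)[:,:800])
s=cv2.imread('pics/scene0.png'); cv2.imwrite('pics/s0z.png',cv2.resize(s[190:330,245:395],None,fx=4.2,fy=4.2,interpolation=cv2.INTER_CUBIC))
g=t
# setter top mask
hsv=cv2.cvtColor(t,cv2.COLOR_BGR2HSV)
print(hsv[220,310],hsv[290,310],hsv[310,310],hsv[250,310])
```

```text
[135   5 111] [135   9 118] [ 20  32 120] [120   9 113]
```

View pics/t0z.png

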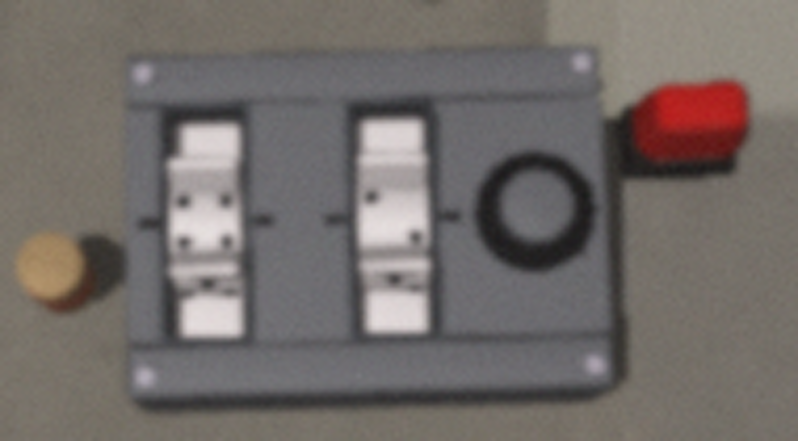

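View pics/s0z.png

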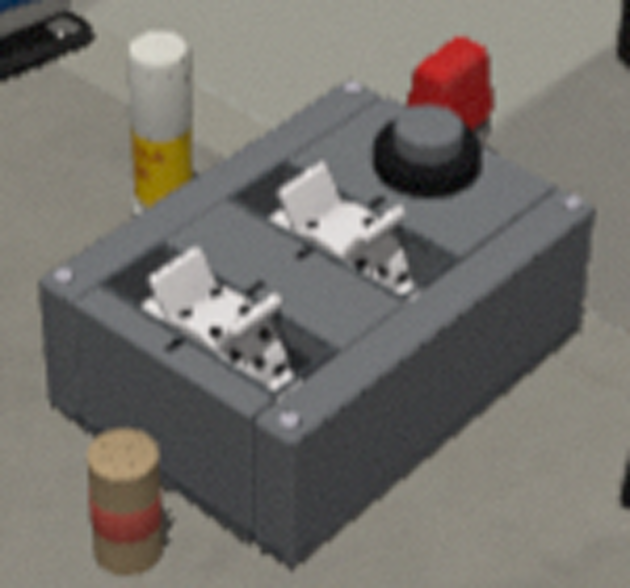

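In the top view the left wheel shows 4 dots and the right shows 2, so each needs one click. Next I'll measure the pose of the unit.

Run:
```python
from h import *
f=grab('top','top1.png'); im=f['image']
f0=f
def cen(img,u,v,r,dark=False):
    p=cv2.cvtColor(img,cv2.COLOR_RGB2GRAY)[v-r:v+r+1,u-r:u+r+1].astype(float)
    m=np.median(p); w=np.clip((m-p if dark else p-m)-15,0,None)
    yy,xx=np.mgrid[-r:r+1,-r:r+1]; return [u+(w*xx).sum()/w.sum(), v+(w*yy).sum()/w.sum()]
q=[(142,73),(582,62),(595,364),(145,377)]
uv=[cen(im,int(round(240+a/4.2)),int(round(200+b/4.2)),3) for a,b in q]
P=ray(f,uv,0.07); print(np.round(uv,1).tolist()); print(np.round(P,4).tolist())
c=P.mean(0); y=(P[0]+P[3]-P[1]-P[2])[:2]; y/=np.linalg.norm(y); x=(P[0]+P[1]-P[2]-P[3])[:2]; x/=np.linalg.norm(x)
print('ctr',c,'yaw from y',np.degrees(np.arctan2(-y[0],y[1])),'from x',np.degrees(np.arctan2(x[1],x[0])),np.linalg.norm(P[0]-P[1]),np.linalg.norm(P[0]-P[3]))
# dashes
d=[(149,223),(264,220),(336,219),(450,216)]
du=[cen(im,int(round(240+a/4.2)),int(round(200+b/4.2)),3,True) for a,b in d]
D=ray(f,du,0.07);print(np.round(D,4).tolist())
# scene screws
f=grab('scene','scene1.png')
q=[(63,273),(352,87),(573,203),(290,419)]
uv=[cen(f['image'],int(round(245+a/4.2)),int(round(190+b/4.2)),3) for a,b in q]
P=ray(f,uv,0.07);print('scene',np.round(P,4).tolist(),P.mean(0))
# other things
for n,(u,v),z in (('roll',(52,264),.052),('stamp',(695,118),.074)):
    print(n,ray(f0,[[240+u/4.2,200+v/4.2]],z))
print('glue',ray(f0,[[342,178]],.092))
```

```text
[[273.4, 217.1], [378.0, 214.3], [381.2, 286.3], [274.2, 289.3]]
[[0.5505, 0.2544, 0.07], [0.5563, 0.0893, 0.07], [0.4424, 0.0856, 0.07], [0.4364, 0.2505, 0.07]]
ctr [0.4963814  0.16995698 0.07      ] yaw from y 2.0396048634320874 from x 1.913223497643939 0.16520229515023022 0.11424942982592534
[[0.4934, 0.2489, 0.07], [0.4949, 0.2084, 0.07], [0.4953, 0.18, 0.07], [0.497, 0.1396, 0.07]]
scene [[0.5525, 0.2533, 0.07], [0.5589, 0.085, 0.07], [0.4432, 0.0839, 0.07], [0.438, 0.2496, 0.07]] [0.49815626 0.16794848 0.07      ]
roll [[0.4798235  0.28779683 0.052     ]]
stamp [[0.53355322 0.04695582 0.074     ]]
glue [[0.60873086 0.14696219 0.092     ]]
```

Request:
servo_tool:
  plan:
    - [[0, 0.03, 0.0, 0.05, -9], [0, 0.04, 0.04, 0.02, -8.7], [0, 0.03, 0.05, 0, 0], [0, 0.03, 0.05, 0, 0], [0, 0.03, 0.05, 0, 0]]

```text
clock: 0.88
tool_pos: [0.3552, -0.3481, 0.2887]
ee_rot: [[0.017, -1.0, 0.003], [-1.0, -0.017, 0.003], [-0.003, -0.003, -1.0]]
ft_force: [1.4, 0.0, -0.0]
finger_gap: -0.0003
```

Request:
servo_tool:
  plan:
    - [[0, 0.015, 0.06, 0, 0], [0, 0.015, 0.06, 0, 0], [0, 0.015, 0.06, 0, 0], [0, 0.015, 0.06, 0, 0], [0, 0.015, 0.06, 0, 0]]

```text
clock: 1.5
tool_pos: [0.4303, -0.0446, 0.2891]
ee_rot: [[0.015, -1.0, 0.006], [-1.0, -0.015, 0.002], [-0.002, -0.006, -1.0]]
ft_force: [1.5, 0.0, -0.0]
finger_gap: -0.0001
```

Request:
servo_tool:
  plan:
    - [[0, 0.005, 0.055, -0.02, 1.1], [0, 0.005, 0.055, -0.02, 0], [0, 0.005, 0.055, -0.02, 0], [0, 0.005, 0.055, -0.02, 0], [0, 0.003, 0.053, 0, 0]]

```text
clock: 2.12
tool_pos: [0.4534, 0.2379, 0.208]
ee_rot: [[0.036, -0.999, 0.012], [-0.999, -0.036, -0.0], [0.0, -0.012, -1.0]]
ft_force: [0.2, -1.6, 0.3]
finger_gap: -0.0002
```

Request:
servo_tool:
  plan:
    - [[0, 0, 0, 0, 0], [0, 0, 0, 0, 0]]

```text
clock: 2.38
tool_pos: [0.4523, 0.2411, 0.2073]
ee_rot: [[0.042, -0.999, 0.01], [-0.999, -0.042, -0.0], [0.001, -0.01, -1.0]]
ft_force: [-0.6, 0.8, -1.4]
finger_gap: -0.0003
```

Run:
```python
from h import *
f=grab('wrist','w2.png'); grab('scene','s2.png')
M=lambda c,yaw: None
s=ctrl.get_state();print(s['tool_pos'],s['ft_force'],s['ee_rot'])
a=np.radians(2);R=np.array([[np.cos(a),-np.sin(a)],[np.sin(a),np.cos(a)]])
for c in ((.4964,.170),(.4982,.168)):
    for n,p in (('L',(0,.06)),('R',(0,-.01)),('K',(0,-.062)),('c',(-.065,.09))):
        print(n,proj(f,[*(R@p+c),.07])[0])
```

```text
[0.45265563 0.24043857 0.20763778] [-0.06548099 -0.3383729   0.41251318] [[ 4.05395695e-02 -9.99116920e-01  1.10418596e-02]
 [-9.99177925e-01 -4.05385400e-02  3.17133356e-04]
 [ 1.30767565e-04 -1.10456388e-02 -9.99938987e-01]]
L [337.7828577  183.18140034]
R [418.41780247 183.9098843 ]
K [478.09382205 184.48113005]
c [303.82668668 253.82165784]
L [340.20820174 181.1866641 ]
R [420.97837868 181.92073996]
K [480.75012414 182.49724879]
c [306.0437501  252.06813742]
```

View pics/w2.png

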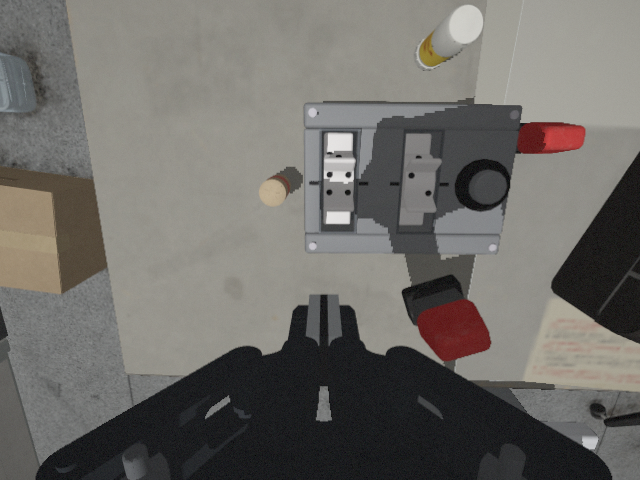

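View pics/s2.png

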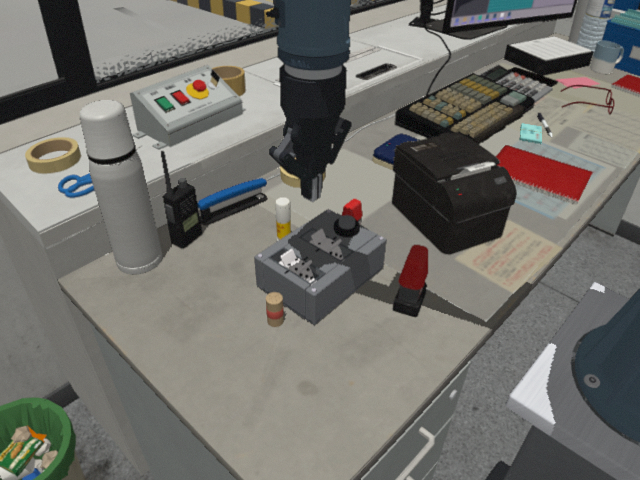

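Run:
```python
from h import *
t=grab('top'); s=grab('scene')
for z in (.08,.1,.12): print(z,'top',ray(t,[[365,343],[378,326]],z)[:,:2].round(3).tolist(),'scene',ray(s,[[417,250]],z)[:,:2].round(3))
print(ray(s,[[408,306]],0))
print(ray(t,[[364,345]],.0))
```

```text
0.08 top [[0.356, 0.112], [0.382, 0.092]] scene [[0.375 0.079]]
0.1 top [[0.356, 0.113], [0.381, 0.094]] scene [[0.363 0.101]]
0.12 top [[0.356, 0.115], [0.38, 0.096]] scene [[0.351 0.122]]
[[0.35206265 0.11890992 0.        ]]
[[0.35296926 0.10723147 0.        ]]
```

Request:
servo_tool:
  plan:
    - [[0, 0.002, -0.011, -0.03, -0.5], [0, 0, 0, -0.03, 0], [0, 0, 0, 0, 0]]

```text
clock: 2.95
tool_pos: [0.4568, 0.2259, 0.1484]
ee_rot: [[0.025, -1.0, 0.015], [-1.0, -0.025, 0.001], [-0.0, -0.015, -1.0]]
ft_force: [0.5, -0.5, -0.6]
finger_gap: -0.0003
```

Request:
servo_tool:
  plan:
    - [[0, -0.005, 0.003, -0.025, 0.5], [0, 0, 0, -0.015, 0], [0, 0, 0, -0.01, 0], [0, 0, 0, 0, 0]]

```text
clock: 3.45
tool_pos: [0.4558, 0.2281, 0.1018]
ee_rot: [[0.031, -0.999, 0.023], [-1.0, -0.031, 0.002], [-0.002, -0.023, -1.0]]
ft_force: [0.5, -0.4, 0.5]
finger_gap: 0.0003
```

Run:
```python
from h import *
print(ctrl.get_state()['tool_pos'],ctrl.get_state()['ft_force'])
a=grab('scene')['image'][150:330,220:420]; b=grab('top')['image'][180:310,230:410]
c=grab('wrist','w3.png')
cv2.imwrite('pics/s3.png',cv2.resize(a,None,fx=3,fy=3,interpolation=cv2.INTER_CUBIC)[:,:,::-1])
```

```text
[0.45583669 0.22808388 0.10181736] [ 0.53188191 -0.40121543  0.49997191]
```

View pics/s3.png

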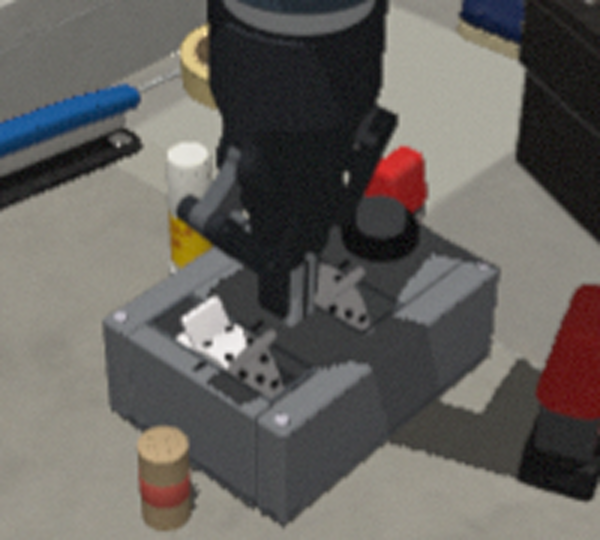

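View pics/w3.png

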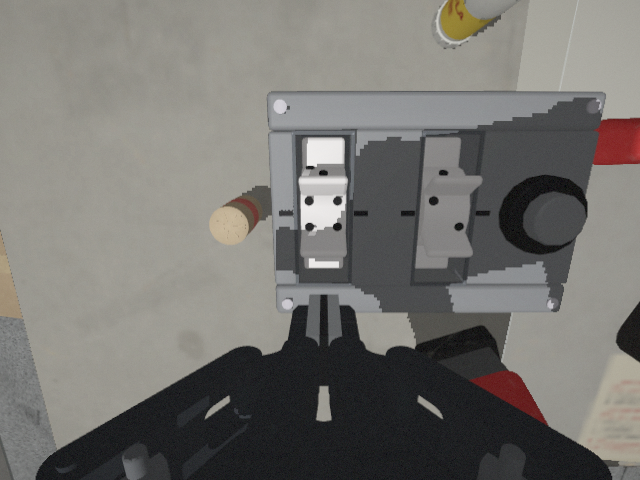

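Run:
```python
from h import *
s=grab('scene'); st=ctrl.get_state(); p=st['tool_pos']; tip=p+st['ee_rot'][:,2]*.017
print(st['clock'],p,st['joint_pos'])
print((proj(s,[tip,[.4946,.2297,.07],[.4970,.1597,.07]])-[220,150])*3)
w=grab('wrist'); print(proj(w,[tip,[.4946,.2297,.07],[.4970,.1597,.07],[.4988,.1077,.07]]))
t=grab('top','t3.png'); print(proj(t,[tip,p]))
```

```text
3.65 [0.45642836 0.22842215 0.10268707] [ 13.35204279   9.2679822  107.99650441  -0.18842171  61.33666016
 101.64492141]
[[282.78075173 355.25365248]
 [228.03291312 344.7541857 ]
 [317.46576847 281.37719742]]
[[322.75751304 284.35155927]
 [322.81486313 212.68895871]
 [444.68617115 212.54946134]
 [534.94949967 212.45531036]]
[[288.06594975 274.95798868]
 [287.38778877 273.83592796]]
```

View pics/t3.png

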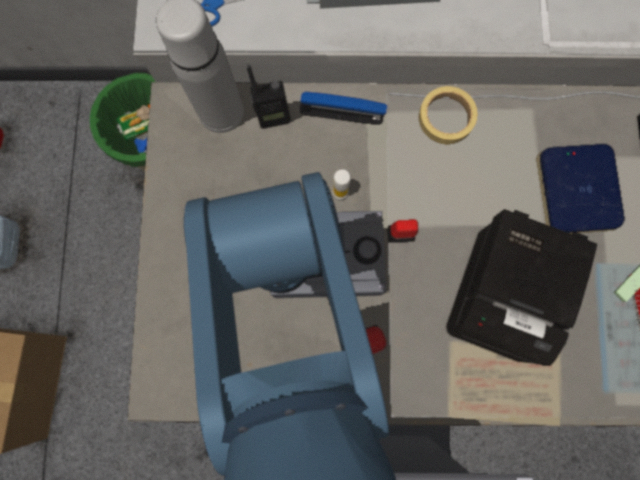

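Run:
```python
from h import *
s=grab('scene'); a=s['image'][225:285,270:370]
cv2.imwrite('pics/s4.png',cv2.convertScaleAbs(cv2.resize(a,None,fx=8,fy=8,interpolation=cv2.INTER_CUBIC)[:,:,::-1],alpha=1.6))
w=grab('wrist'); cv2.imwrite('pics/w4.png',cv2.convertScaleAbs(cv2.resize(w['image'][260:360,260:390],None,fx=6,fy=6,interpolation=cv2.INTER_CUBIC)[:,:,::-1],alpha=1.6))
st=ctrl.get_state(); p=st['tool_pos'];R=st['ee_rot']
for z in (-.03,-.01,0,.01,.017):print(z,((proj(s,[p+R@[0,0,z]])-[270,225])*8).round(),((proj(w,[p+R@[0,0,z]])-[260,260])*6).round())
```

```text
-0.03 [[363. 157.]] [[376. 424.]]
-0.01 [[360. 241.]] [[376. 287.]]
0 [[358. 282.]] [[376. 230.]]
0.01 [[357. 322.]] [[376. 179.]]
0.017 [[356. 350.]] [[377. 146.]]
```

View pics/s4.png

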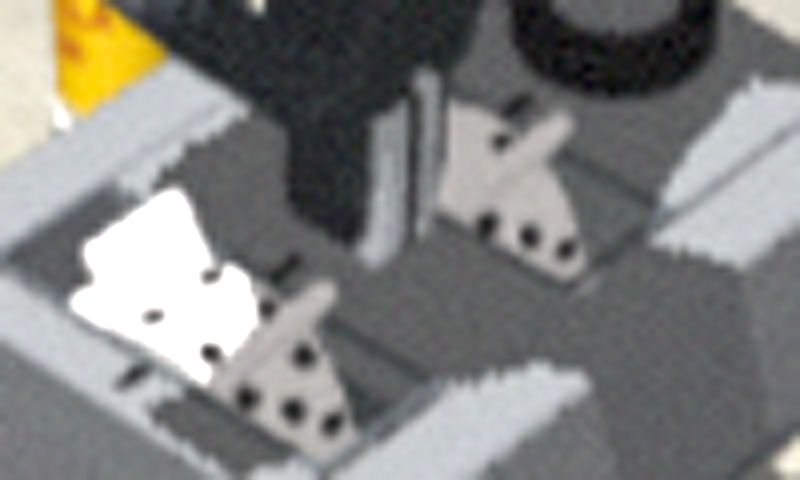

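View pics/w4.png

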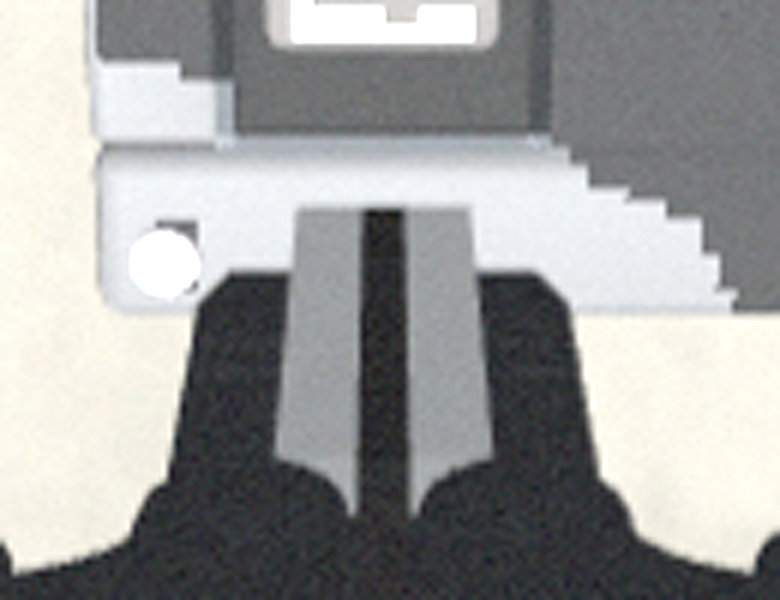

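Run:
```python
from h import *
s=grab('scene');w=grab('wrist');st=ctrl.get_state();p=st['tool_pos'];R=st['ee_rot']
print(p)
for z in (.08,.085,.09,.095,.1,.105,.11):
    A=ray(w,[[260+328/6,260+207/6],[260+297/6,260+207/6],[260+470/6,260+207/6]],z); B=ray(s,[[270+375/8,225+268/8]],z)
    l=lambda q:(R.T@(q-p)*1000).round(1)
    print(z,[l(a) for a in A],l(B[0]))
```

```text
[0.45586713 0.2283452  0.10209067]
0.08 [array([-4.7,  8.7, 21.9]), array([-7.8,  8.8, 21.9]), array([ 9.1,  8.7, 21.9])] [ 24.3 -17.   22.5]
0.085 [array([-4.6,  6.3, 17. ]), array([-7.5,  6.3, 17. ]), array([ 8.9,  6.3, 16.9])] [ 19.9 -13.3  17.4]
0.09 [array([-4.5,  3.8, 12. ]), array([-7.3,  3.8, 12. ]), array([ 8.6,  3.8, 12. ])] [15.6 -9.6 12.3]
0.095 [array([-4.3,  1.3,  7.1]), array([-7.1,  1.4,  7.1]), array([8.4, 1.3, 7. ])] [11.2 -5.9  7.2]
0.1 [array([-4.2, -1.1,  2.1]), array([-6.9, -1.1,  2.1]), array([ 8.1, -1.1,  2.1])] [ 6.9 -2.2  2.1]
0.105 [array([-4. , -3.6, -2.8]), array([-6.6, -3.6, -2.8]), array([ 7.9, -3.6, -2.8])] [ 2.5  1.5 -3. ]
0.11 [array([-3.9, -6.1, -7.8]), array([-6.4, -6. , -7.8]), array([ 7.6, -6.1, -7.8])] [-1.8  5.2 -8. ]
```

Request:
servo_tool:
  plan:
    - [[0, 0, -0.018, 0.01, 0], [0, 0, -0.018, 0, 0], [0, 0, 0, 0, 0], [0, 0, 0, -0.004, 0], [0, 0, 0, -0.004, 0]]

```text
clock: 4.58
tool_pos: [0.4567, 0.19, 0.1061]
ee_rot: [[0.031, -0.999, 0.026], [-1.0, -0.031, 0.003], [-0.002, -0.026, -1.0]]
ft_force: [0.2, -0.5, -0.1]
finger_gap: -0.0
```

Request:
servo_tool:
  plan:
    - [[0, 0, 0, -0.004, 0], [0, 0, 0, -0.004, 0]]

```text
clock: 4.82
tool_pos: [0.4563, 0.1905, 0.0972]
ee_rot: [[0.032, -0.999, 0.025], [-0.999, -0.032, 0.003], [-0.002, -0.025, -1.0]]
ft_force: [-0.2, 0.4, 0.1]
finger_gap: -0.0002
```

Request:
servo_tool:
  plan:
    - [[0, 0, 0, -0.004, 0], [0, 0, 0, -0.003, 0], [0, 0, 0, 0, 0]]

```text
clock: 5.2
tool_pos: [0.4557, 0.1907, 0.0889]
ee_rot: [[0.033, -0.999, 0.024], [-0.999, -0.033, 0.002], [-0.002, -0.024, -1.0]]
ft_force: [-0.4, 0.6, -0.3]
finger_gap: 0.0002
```

Request:
servo_tool:
  plan:
    - [[0, 0, 0, -0.002, 0], [0, 0, 0, 0, 0]]

```text
clock: 5.45
tool_pos: [0.4559, 0.1908, 0.0869]
ee_rot: [[0.033, -0.999, 0.024], [-0.999, -0.033, 0.002], [-0.002, -0.024, -1.0]]
ft_force: [-0.6, 0.6, -0.5]
finger_gap: -0.0002
```

Request:
servo_tool:
  plan:
    - [[0, 0, 0, -0.002, 0], [0, 0, 0, 0, 0]]

```text
clock: 5.7
tool_pos: [0.456, 0.1908, 0.085]
ee_rot: [[0.033, -0.999, 0.024], [-0.999, -0.033, 0.002], [-0.002, -0.024, -1.0]]
ft_force: [0.5, 0.8, -0.3]
finger_gap: 0.0002
```

Request:
servo_tool:
  plan:
    - [[0, 0, 0, -0.002, 0], [0, 0, 0, 0, 0]]

```text
clock: 5.95
tool_pos: [0.4561, 0.1907, 0.0829]
ee_rot: [[0.033, -0.999, 0.024], [-0.999, -0.033, 0.003], [-0.002, -0.024, -1.0]]
ft_force: [-0.5, -0.8, -0.6]
finger_gap: -0.0002
```

Run:
```python
from h import *
s=grab('scene'); a=s['image'][225:285,270:370]
cv2.imwrite('pics/s5.png',cv2.convertScaleAbs(cv2.resize(a,None,fx=8,fy=8,interpolation=cv2.INTER_CUBIC)[:,:,::-1],alpha=1.6))
st=ctrl.get_state(); p=st['tool_pos'];R=st['ee_rot']; print(p,st['ft_force'])
for z in (-.03,-.02,-.01,0,.01,.017):print(z,((proj(s,[p+R@[-.007,.011,z]])-[270,225])*8).round())
```

```text
[0.45619156 0.19076009 0.08298274] [-0.36752648  0.97234793 -0.03709982]
-0.03 [[522. 189.]]
-0.02 [[519. 230.]]
-0.01 [[516. 270.]]
0 [[513. 310.]]
0.01 [[511. 349.]]
0.017 [[509. 376.]]
```

View pics/s5.png

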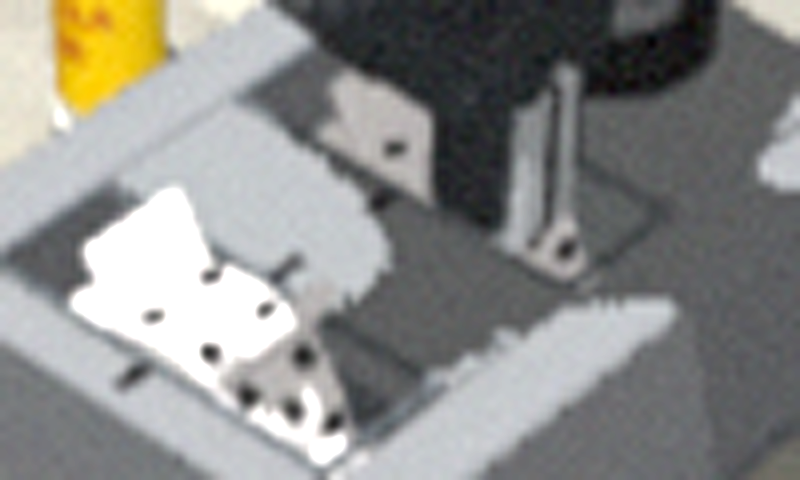

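Request:
servo_tool:
  plan:
    - [[0, 0, 0, -0.004, 0], [0, 0, 0, -0.004, 0], [0, 0, 0, -0.004, 0], [0, 0, 0, 0, 0]]

```text
clock: 6.5
tool_pos: [0.4561, 0.1908, 0.0699]
ee_rot: [[0.033, -0.999, 0.024], [-0.999, -0.033, 0.002], [-0.002, -0.024, -1.0]]
ft_force: [0.5, -0.6, 0.1]
finger_gap: -0.0
```

Request:
servo_tool:
  plan:
    - [[0, 0, 0, -0.003, 0], [0, 0, 0, 0, 0], [0, 0, 0, -0.003, 0], [0, 0, 0, 0, 0]]

```text
clock: 7.0
tool_pos: [0.4561, 0.1908, 0.0636]
ee_rot: [[0.033, -0.999, 0.024], [-0.999, -0.033, 0.003], [-0.002, -0.024, -1.0]]
ft_force: [-0.9, -1.0, 0.6]
finger_gap: 0.0001
```

Run:
```python
from h import *
s=grab('scene'); a=s['image'][225:285,270:370]
cv2.imwrite('pics/s6.png',cv2.convertScaleAbs(cv2.resize(a,None,fx=8,fy=8,interpolation=cv2.INTER_CUBIC)[:,:,::-1],alpha=1.6))
grab('wrist','w6.png')
st=ctrl.get_state(); p=st['tool_pos'];R=st['ee_rot']; print(p,st['ft_force'])
```

```text
[0.45638454 0.19080137 0.06386787] [-0.02339909 -0.46551531  0.70163953]
```

View pics/s6.png

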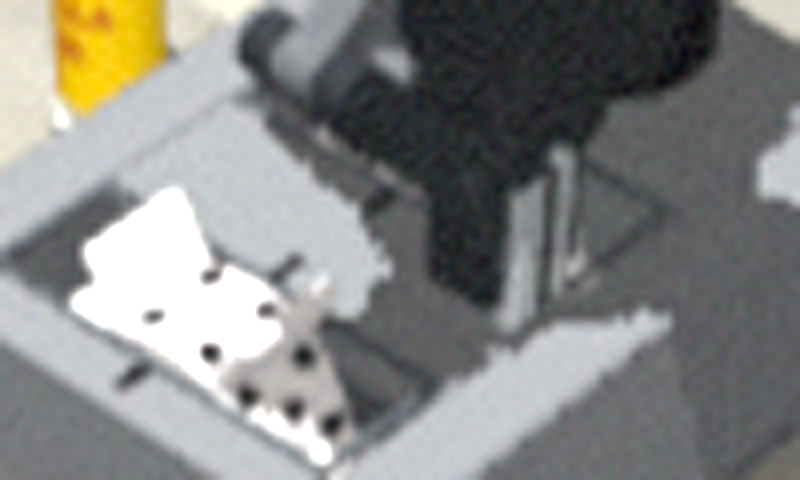

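View pics/w6.png

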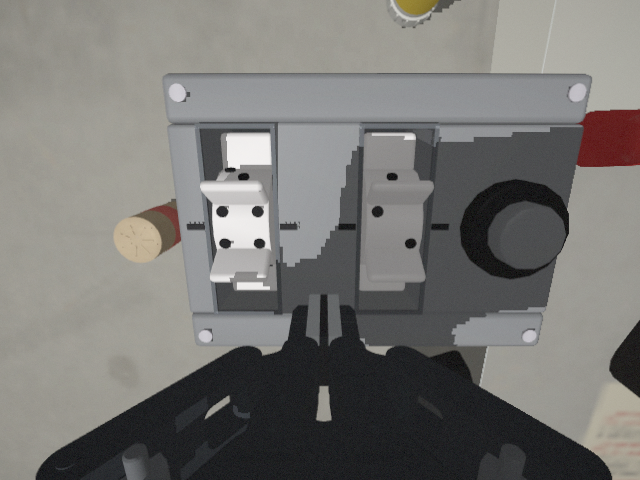

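Run:
```python
from h import *
s=grab('scene','s6f.png');st=ctrl.get_state();p=st['tool_pos'];R=st['ee_rot']
T=np.array(s['T'])
def onplane(uv,ty):
    d=ray(s,[uv],0)[0]-T[:3,3];o=T[:3,3]; n=R[:,1]
    t=(n@(p-o)+ty)/(n@d); q=o+d*t; return q.round(4),(R.T@(q-p)*1000).round(1)
print('tip',onplane([270+505/8,225+332/8],.011),onplane([270+505/8,225+332/8],.008))
cv2.imwrite('pics/s6z.png',cv2.convertScaleAbs(cv2.resize(s['image'][170:290,250:390],None,fx=5.7,fy=5,interpolation=cv2.INTER_CUBIC)[:,:,::-1],alpha=2.2))
```

```text
tip (array([0.4447, 0.1998, 0.0788]), array([ -9.4,  11. , -15.2])) (array([0.448 , 0.1961, 0.0744]), array([ -5.6,   8. , -10.7]))
```

View pics/s6z.png

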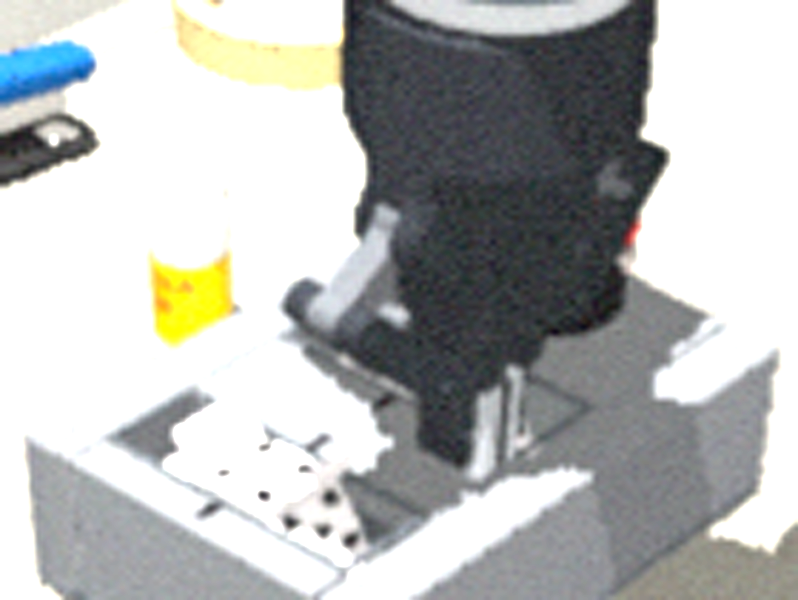

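Run:
```python
from h import *
s=grab('scene');st=ctrl.get_state();p=st['tool_pos'];R=st['ee_rot']
T=np.array(s['T']);o=T[:3,3]
for uv in ([250+300/5.7,170+320/5],[250+340/5.7,170+345/5],[250+400/5.7,170+380/5],[250+655/5.7,170+150/5]):
    d=ray(s,[uv],0)[0]-o
    print(np.round(uv),[( R.T@(o+d*((R[:,1]@(p-o)+ty)/(R[:,1]@d))-p)*1000).round(1).tolist() for ty in (-.015,0,.015)])
```

```text
[303. 234.] [[-50.5, -15.0, -87.7], [-66.9, 0.0, -105.7], [-83.3, 15.0, -123.7]]
[310. 239.] [[-35.4, -15.0, -69.6], [-52.3, -0.0, -88.3], [-69.3, 15.0, -107.0]]
[320. 246.] [[-11.0, -15.0, -41.5], [-28.9, 0.0, -61.3], [-46.9, 15.0, -81.1]]
[365. 200.] [[94.3, -15.0, -72.9], [72.3, -0.0, -91.5], [50.2, 15.0, -110.1]]
```

Request:
servo_tool:
  plan:
    - [[0, 0, 0, -0.002, 0], [0, 0, 0, 0, 0], [0, 0, 0, -0.001, 0], [0, 0, 0, 0, 0]]

```text
clock: 7.7
tool_pos: [0.4565, 0.1908, 0.0608]
ee_rot: [[0.033, -0.999, 0.025], [-0.999, -0.033, 0.003], [-0.002, -0.025, -1.0]]
ft_force: [-0.1, -0.4, 0.7]
finger_gap: -0.0001
```

Request:
servo_tool:
  plan:
    - [[0, 0, 0, -0.002, 0], [0, 0, 0, 0, 0]]

```text
clock: 7.95
tool_pos: [0.4565, 0.1908, 0.0587]
ee_rot: [[0.033, -0.999, 0.025], [-0.999, -0.033, 0.003], [-0.002, -0.025, -1.0]]
ft_force: [-0.0, 0.6, 0.3]
finger_gap: -0.0001
```

Request:
servo_tool:
  plan:
    - [[0, 0, 0, -0.002, 0], [0, 0, 0, 0, 0]]

```text
clock: 8.2
tool_pos: [0.4568, 0.1909, 0.057]
ee_rot: [[0.033, -0.999, 0.026], [-0.999, -0.033, 0.003], [-0.002, -0.026, -1.0]]
ft_force: [-0.8, -0.3, 2.1]
finger_gap: 0.0002
```

Request:
servo_tool:
  plan:
    - [[0, 0, 0, -0.001, 0], [0, 0, 0, 0, 0]]

```text
clock: 8.45
tool_pos: [0.4568, 0.1909, 0.0571]
ee_rot: [[0.033, -0.999, 0.025], [-0.999, -0.033, 0.002], [-0.002, -0.025, -1.0]]
ft_force: [-0.5, -0.5, 1.1]
finger_gap: 0.0002
```

Request:
servo_tool:
  plan:
    - [[0, 0, 0, 0.025, 0], [0, -0.002, 0.02, 0.01, 0.3], [0, -0.001, 0.017, 0, 0], [0, 0, 0, 0, 0]]

```text
clock: 8.95
tool_pos: [0.4532, 0.2288, 0.0918]
ee_rot: [[0.038, -0.999, 0.024], [-0.999, -0.038, 0.002], [-0.001, -0.024, -1.0]]
ft_force: [0.3, 0.2, 0.3]
finger_gap: 0.0001
```

Request:
servo_tool:
  plan:
    - [[0, 0, 0.001, -0.014, 0], [0, 0, 0, -0.01, 0], [0, 0, 0, -0.003, 0], [0, 0, 0, 0, 0]]

```text
clock: 9.45
tool_pos: [0.4514, 0.2284, 0.0602]
ee_rot: [[0.037, -0.999, 0.02], [-0.999, -0.037, 0.001], [-0.0, -0.02, -1.0]]
ft_force: [-0.2, 0.0, 0.4]
finger_gap: -0.0002
```

Run:
```python
from h import *
st=ctrl.get_state();print(st['tool_pos'],st['ft_force'])
w=grab('wrist','w7.png'); s=grab('scene'); print(proj(w,[.4946,.2297,.07]))
cv2.imwrite('pics/s7.png',cv2.convertScaleAbs(cv2.resize(s['image'][225:305,260:380],None,fx=6.5,fy=6.5,interpolation=cv2.INTER_CUBIC)[:,:,::-1],alpha=1.6))
```

```text
[0.45135726 0.22841189 0.06020209] [-0.16057555  0.01483838  0.39996336]
[[323.44099413 220.32195881]]
```

View pics/w7.png

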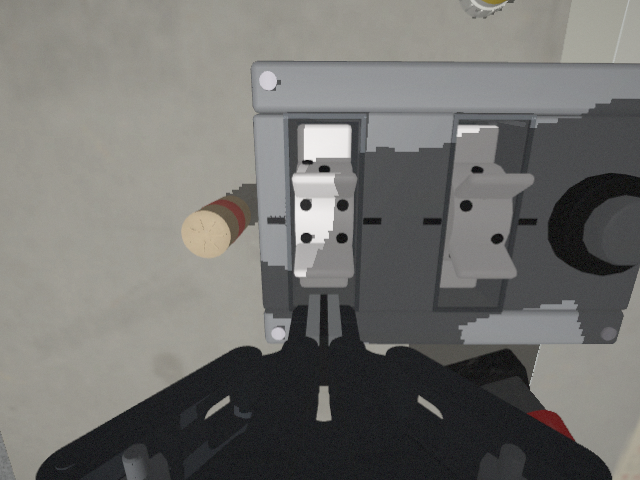

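View pics/s7.png

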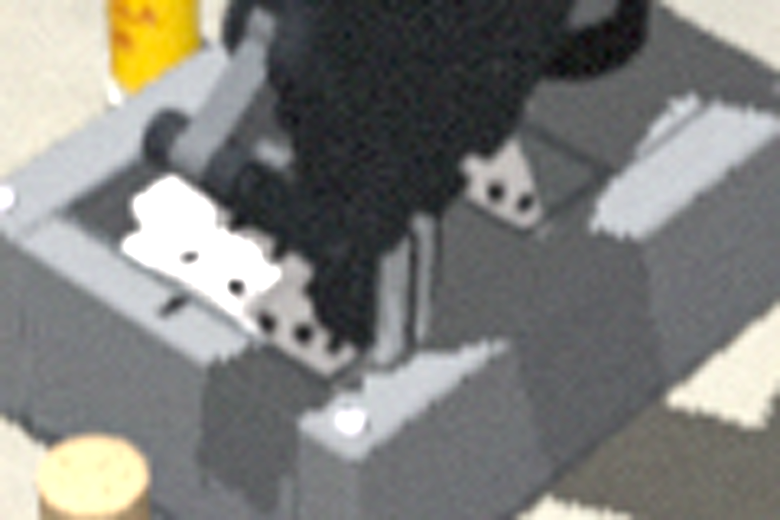

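Request:
servo_tool:
  plan:
    - [[0, 0, 0.001, 0.004, 0], [0, 0.006, 0, 0, 0], [0, 0.006, 0, 0, 0], [0, 0, 0, 0, 0]]

```text
clock: 10.05
tool_pos: [0.4651, 0.2298, 0.0663]
ee_rot: [[0.038, -0.999, 0.022], [-0.999, -0.038, 0.001], [-0.001, -0.022, -1.0]]
ft_force: [-1.2, -0.5, 0.7]
finger_gap: 0.0001
```

Request:
servo_tool:
  plan:
    - [[0, 0.005, 0, -0.002, 0], [0, 0.005, 0, 0, 0], [0, 0.005, 0, 0, 0], [0, 0, 0, 0, 0]]

```text
clock: 10.55
tool_pos: [0.4796, 0.2298, 0.0634]
ee_rot: [[0.038, -0.999, 0.018], [-0.999, -0.038, 0.001], [-0.0, -0.018, -1.0]]
ft_force: [-2.2, 0.5, 1.5]
finger_gap: -0.0002
```

Request:
servo_tool:
  plan:
    - [[0, 0.005, 0, 0.001, 0], [0, 0.005, 0, 0, 0], [0, 0.003, 0, 0, 0], [0, 0, 0, 0, 0]]

```text
clock: 11.05
tool_pos: [0.495, 0.2298, 0.0647]
ee_rot: [[0.037, -0.999, 0.021], [-0.999, -0.037, 0.001], [-0.001, -0.021, -1.0]]
ft_force: [-0.8, -0.1, 0.3]
finger_gap: 0.0
```

Run:
```python
from h import *
st=ctrl.get_state();print(st['tool_pos'],st['ft_force'])
w=grab('wrist','w8.png'); s=grab('scene'); print(proj(w,[.4946,.2297,.07]))
cv2.imwrite('pics/s8.png',cv2.convertScaleAbs(cv2.resize(s['image'][225:305,260:380],None,fx=6.5,fy=6.5,interpolation=cv2.INTER_CUBIC)[:,:,::-1],alpha=1.6))
```

```text
[0.49502872 0.22977322 0.0647129 ] [-0.80175188 -0.14410691  0.2635041 ]
[[322.77945462 303.79130823]]
```

View pics/w8.png

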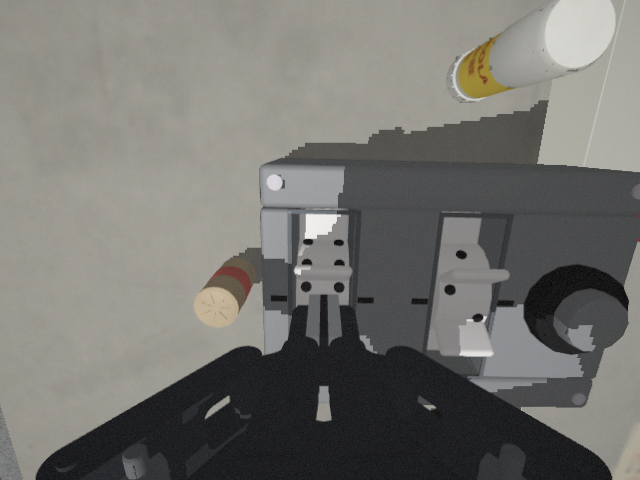

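View pics/s8.png

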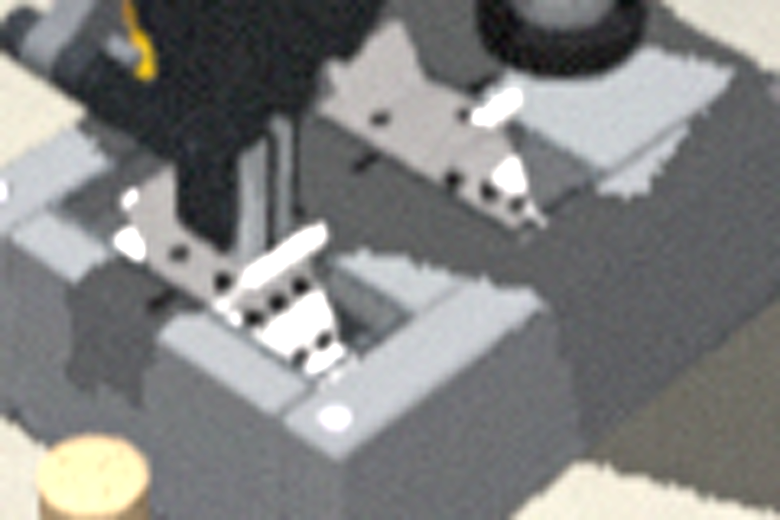

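Request:
servo_tool:
  plan:
    - [[0, 0, 0, 0.015, 0], [0, 0, 0, 0.025, 0], [0, -0.02, -0.03, 0.02, 0], [0, -0.025, -0.04, 0, 0], [0, 0, 0, 0, 0]]

```text
clock: 11.78
tool_pos: [0.4495, 0.1585, 0.1309]
ee_rot: [[0.039, -0.999, 0.026], [-0.999, -0.039, 0.001], [-0.0, -0.026, -1.0]]
ft_force: [0.8, 0.0, -0.5]
finger_gap: -0.0
```

Run:
```python
from h import *
st=ctrl.get_state();print(st['tool_pos'],st['ft_force'],st['ee_rot'][:,0])
w=grab('wrist','w9.png'); s=grab('scene'); print(proj(w,[[.4946,.2297,.07],[.4970,.1597,.07]]))
cv2.imwrite('pics/s9.png',cv2.convertScaleAbs(cv2.resize(s['image'][190:330,245:395],None,fx=4.2,fy=4.2,interpolation=cv2.INTER_CUBIC)[:,:,::-1],alpha=1.6))
```

```text
[0.44954675 0.15852161 0.13087258] [ 0.79968409  0.02761834 -0.52350036] [ 3.93389462e-02 -9.99225916e-01 -1.24664635e-04]
[[215.78008775 189.53408786]
 [323.96486733 190.17022675]]
```

View pics/w9.png

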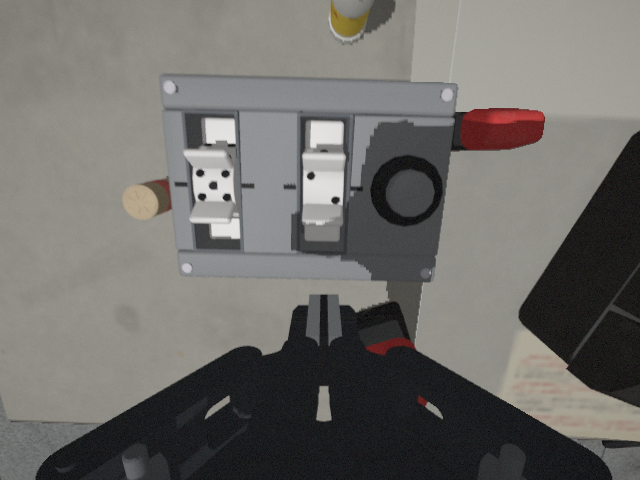

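View pics/s9.png

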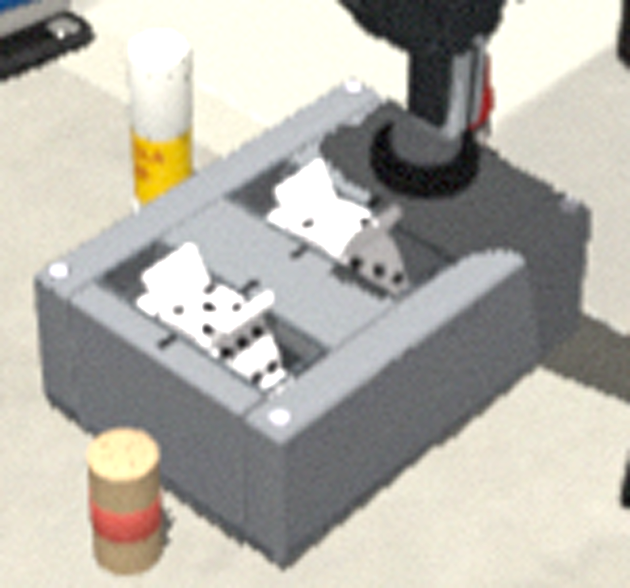

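Run:
```python
from h import *
def cen(img,u,v,r):
    p=cv2.cvtColor(img,cv2.COLOR_RGB2GRAY)[v-r:v+r+1,u-r:u+r+1].astype(float)
    m=np.median(p); w=np.clip(p-m-15,0,None)
    yy,xx=np.mgrid[-r:r+1,-r:r+1]; return [u+(w*xx).sum()/w.sum(), v+(w*yy).sum()/w.sum()]
def pose(f,q,r):
    uv=[cen(f['image'],int(round(a)),int(round(b)),r) for a,b in q]
    P=ray(f,uv,.07); y=(P[0]+P[3]-P[1]-P[2])[:2]
    print(np.round(uv,1).tolist(),P.mean(0).round(4),np.degrees(np.arctan2(-y[0],y[1])).round(2))
pose(grab('wrist'),[(169,88),(447,95),(427,272),(187,268)],7)
q=[(63,273),(352,87),(573,203),(290,419)]; pose(grab('scene'),[(245+a/4.2,190+b/4.2) for a,b in [(58,271),(355,87),(570,203),(280,416)]],3)
```

```text
[[172.4, 91.1], [448.4, 98.7], [431.4, 274.6], [189.7, 270.8]] [0.4988 0.1699 0.07  ] 1.17
[[258.5, 253.9], [329.6, 209.3], [382.1, 235.9], [311.1, 288.8]] [0.4998 0.1669 0.07  ] 1.0
```

Request:
servo_tool:
  plan:
    - [[0, 0.004, 0, -0.03, -1], [0, 0, 0, -0.025, 0], [0, 0, 0, -0.006, 0], [0, 0, 0, 0, 0]]

```text
clock: 12.48
tool_pos: [0.4583, 0.1632, 0.0693]
ee_rot: [[0.027, -0.999, 0.029], [-1.0, -0.027, 0.002], [-0.001, -0.029, -1.0]]
ft_force: [-0.1, -0.3, 0.1]
finger_gap: 0.0003
```

Request:
servo_tool:
  plan:
    - [[0, 0, -0.004, -0.004, 0], [0, 0, 0, 0, 0], [0, 0.003, 0, 0, 0], [0, 0.003, 0, 0, 0]]

```text
clock: 12.98
tool_pos: [0.4662, 0.1593, 0.0674]
ee_rot: [[0.027, -0.999, 0.033], [-1.0, -0.027, 0.003], [-0.002, -0.033, -0.999]]
ft_force: [-4.5, 0.2, 3.1]
finger_gap: -0.0002
```

Request:
servo_tool:
  plan:
    - [[0, 0.002, 0, 0, 0], [0, 0.002, 0, 0, 0], [0, 0.002, 0, 0, 0]]

```text
clock: 13.35
tool_pos: [0.4696, 0.1594, 0.0688]
ee_rot: [[0.028, -0.999, 0.025], [-1.0, -0.028, 0.002], [-0.001, -0.025, -1.0]]
ft_force: [-7.9, -1.2, 12.6]
finger_gap: 0.0001
```

Request:
servo_tool:
  plan:
    - [[0, -0.006, 0, 0, 0], [0, -0.006, 0, 0, 0], [0, 0, 0, -0.004, 0], [0, 0, 0, 0, 0]]

```text
clock: 13.85
tool_pos: [0.4577, 0.1594, 0.0649]
ee_rot: [[0.028, -0.999, 0.027], [-1.0, -0.028, 0.002], [-0.001, -0.027, -1.0]]
ft_force: [-0.6, 0.9, -0.6]
finger_gap: 0.0002
```

Run:
```python
from h import *
st=ctrl.get_state();print(st['tool_pos'],st['ft_force'])
w=grab('wrist','w10.png'); s=grab('scene'); print(proj(w,[[.4985,.159,.07]]))
cv2.imwrite('pics/s10.png',cv2.convertScaleAbs(cv2.resize(s['image'][190:330,245:395],None,fx=4.2,fy=4.2,interpolation=cv2.INTER_CUBIC)[:,:,::-1],alpha=1.6))
```

```text
[0.4576899  0.15944976 0.06485504] [-0.59590725  0.86842067 -0.58756538]
[[326.17539304 223.09518254]]
```

View pics/w10.png

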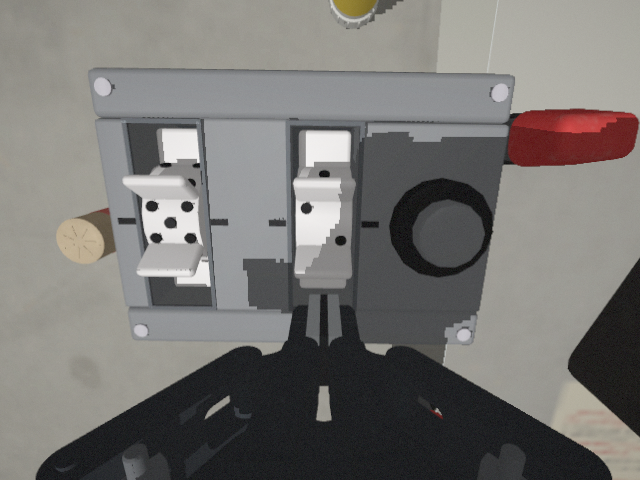

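View pics/s10.png

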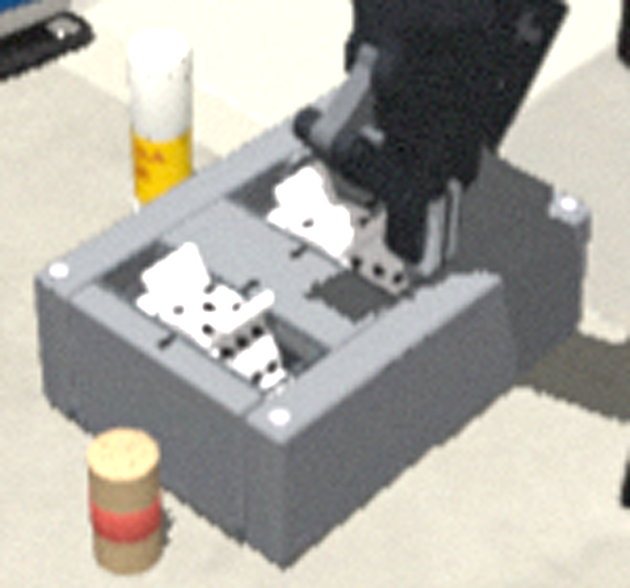

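Request:
servo_tool:
  plan:
    - [[0, 0, 0, -0.003, 0], [0, 0, 0, 0, 0], [0, 0.003, 0, -0.001, 0]]

```text
clock: 14.32
tool_pos: [0.4613, 0.1595, 0.0609]
ee_rot: [[0.028, -0.999, 0.027], [-1.0, -0.028, 0.002], [-0.001, -0.027, -1.0]]
ft_force: [0.5, 0.2, 0.0]
finger_gap: 0.0002
```

Request:
servo_tool:
  plan:
    - [[0, 0.002, 0, 0, 0], [0, 0.002, 0, 0, 0]]

```text
clock: 14.58
tool_pos: [0.4656, 0.1594, 0.0608]
ee_rot: [[0.028, -0.999, 0.027], [-1.0, -0.028, 0.002], [-0.001, -0.027, -1.0]]
ft_force: [-2.9, 0.1, 0.9]
finger_gap: 0.0
```

Request:
servo_tool:
  plan:
    - [[0, 0.002, 0, 0.0005, 0], [0, 0.002, 0, 0.0005, 0]]

```text
clock: 14.82
tool_pos: [0.4685, 0.1595, 0.0615]
ee_rot: [[0.028, -0.999, 0.024], [-1.0, -0.028, 0.002], [-0.001, -0.024, -1.0]]
ft_force: [-2.0, 0.1, 1.3]
finger_gap: 0.0001
```

Request:
servo_tool:
  plan:
    - [[0, 0.002, 0, 0.0005, 0], [0, 0.002, 0, 0.0005, 0]]

```text
clock: 15.08
tool_pos: [0.4728, 0.1595, 0.0626]
ee_rot: [[0.028, -0.999, 0.024], [-1.0, -0.028, 0.002], [-0.001, -0.024, -1.0]]
ft_force: [-2.5, 0.0, 1.4]
finger_gap: 0.0002
```

Pushing smoothly at about 2.5 N.

Request:
servo_tool:
  plan:
    - [[0, 0.003, 0, 0.0005, 0], [0, 0.003, 0, 0.0005, 0]]

```text
clock: 15.32
tool_pos: [0.4794, 0.1595, 0.0638]
ee_rot: [[0.028, -0.999, 0.025], [-1.0, -0.028, 0.002], [-0.001, -0.025, -1.0]]
ft_force: [-1.6, -0.5, 2.1]
finger_gap: 0.0001
```

Request:
servo_tool:
  plan:
    - [[0, 0.003, 0, 0, 0], [0, 0.003, 0, 0, 0]]

```text
clock: 15.58
tool_pos: [0.4849, 0.1595, 0.0635]
ee_rot: [[0.028, -0.999, 0.022], [-1.0, -0.028, 0.002], [-0.001, -0.022, -1.0]]
ft_force: [-7.6, -0.6, 3.6]
finger_gap: 0.0
```

Request:
servo_tool:
  plan:
    - [[0, 0.002, 0, 0, 0], [0, 0.002, 0, 0, 0], [0, 0.001, 0, 0, 0]]

```text
clock: 15.95
tool_pos: [0.4921, 0.1594, 0.0638]
ee_rot: [[0.028, -0.999, 0.026], [-1.0, -0.028, 0.002], [-0.001, -0.026, -1.0]]
ft_force: [-0.4, -0.1, -0.1]
finger_gap: -0.0001
```

Run:
```python
from h import *
st=ctrl.get_state();print(st['tool_pos'],st['ft_force'])
w=grab('wrist','w11.png'); s=grab('scene')
cv2.imwrite('pics/s11.png',cv2.convertScaleAbs(cv2.resize(s['image'][190:330,245:395],None,fx=4.2,fy=4.2,interpolation=cv2.INTER_CUBIC)[:,:,::-1],alpha=1.6))
```

```text
[0.49212253 0.15944955 0.06384174] [-0.36678779 -0.13948313 -0.0625922 ]
```

View pics/w11.png

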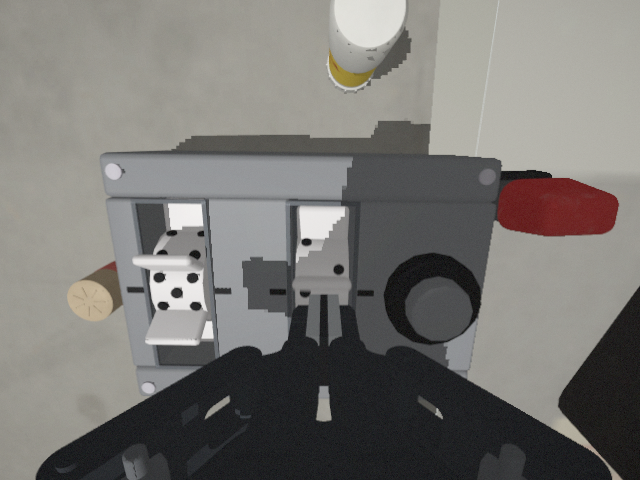

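View pics/s11.png

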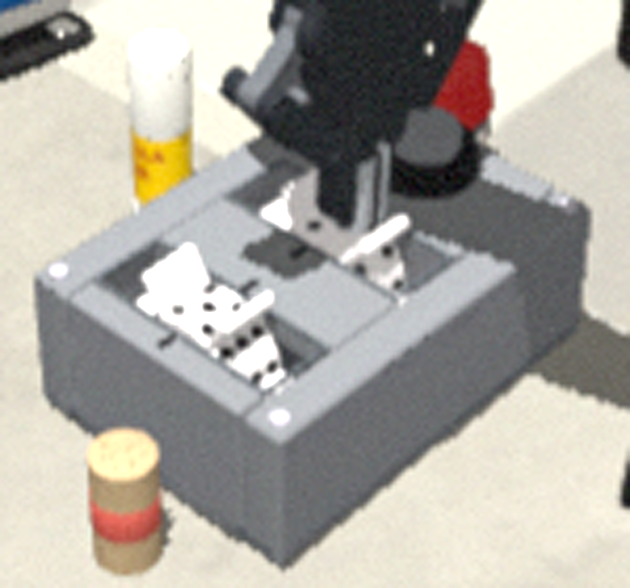

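Request:
servo_tool:
  plan:
    - [[0, 0, 0, 0.015, 0], [0, 0, 0, 0.025, 0], [0, -0.03, -0.01, 0.02, 0], [0, -0.03, -0.01, 0.01, 0], [0, 0, 0, 0, 0]]

```text
clock: 16.68
tool_pos: [0.432, 0.1391, 0.1402]
ee_rot: [[0.028, -0.999, 0.03], [-1.0, -0.028, 0.002], [-0.001, -0.031, -1.0]]
ft_force: [0.8, -0.5, 0.5]
finger_gap: -0.0002
```

Run:
```python
from h import *
exec(open('/dev/null').read())
st=ctrl.get_state();print(st['tool_pos'],st['ft_force'])
w=grab('wrist','w12.png'); s=grab('scene')
cv2.imwrite('pics/s12.png',cv2.convertScaleAbs(cv2.resize(s['image'][190:330,245:395],None,fx=4.2,fy=4.2,interpolation=cv2.INTER_CUBIC)[:,:,::-1],alpha=1.6))
```

```text
[0.4320177  0.13906199 0.14019825] [ 0.76574701 -0.49642371  0.45535539]
```

View pics/w12.png

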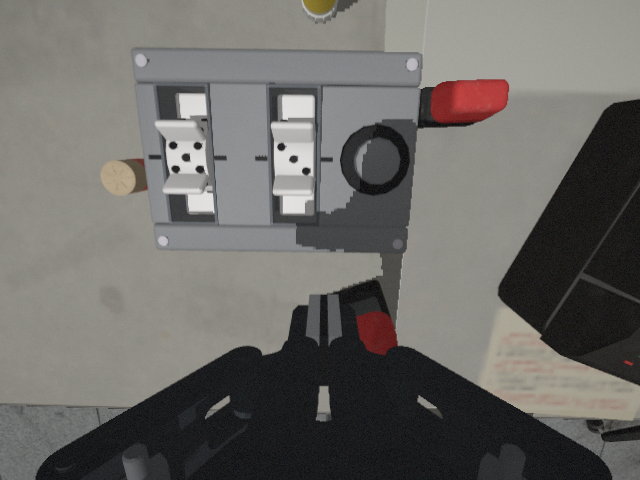

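View pics/s12.png

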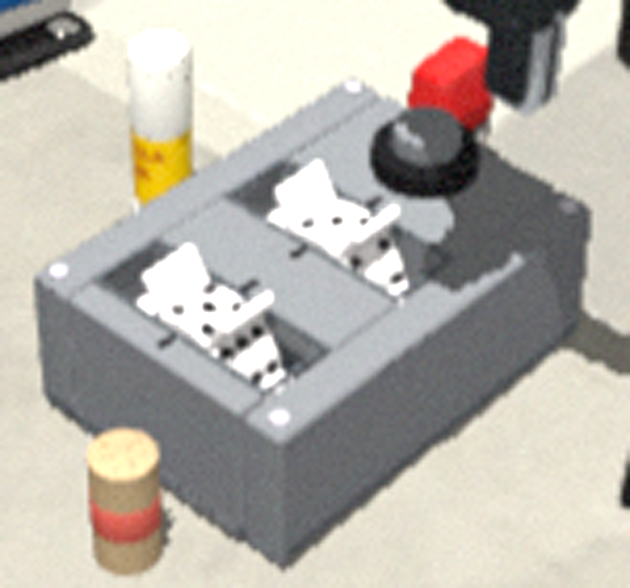

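Run:
```python
from h import *
w=grab('wrist')
print(ray(w,[[187.5,157.5],[294,158.5]],.07).round(4).tolist())
for z in (.07,.075,.08,.085): print(z,ray(w,[[375,159.5]],z).round(4), ray(w,[[381,157]],z).round(4))
s=grab('scene'); print('scene key',ray(s,[[245+433/4.2,190+128/4.2]],.08), proj(s,[[.4995,.107,z] for z in (.07,.08,.09)]))
cv2.imwrite('pics/w12z.png',cv2.convertScaleAbs(cv2.resize(w['image'][110:210,320:440],None,fx=6,fy=6,interpolation=cv2.INTER_CUBIC)[:,:,::-1],alpha=2))
cv2.imwrite('pics/s12z.png',cv2.convertScaleAbs(cv2.resize(s['image'][205:245,325:370],None,fx=12,fy=12,interpolation=cv2.INTER_CUBIC)[:,:,::-1],alpha=2))
```

```text
[[0.499, 0.2303, 0.07], [0.5003, 0.1603, 0.07]]
0.07 [[0.5012 0.107  0.07  ]] [[0.5029 0.1032 0.07  ]]
0.075 [[0.5014 0.1078 0.075 ]] [[0.5031 0.104  0.075 ]]
0.08 [[0.5016 0.1085 0.08  ]] [[0.5032 0.1048 0.08  ]]
0.085 [[0.5017 0.1092 0.085 ]] [[0.5033 0.1057 0.085 ]]
scene key [[0.50444956 0.09693863 0.08      ]] [[346.09686054 229.02299755]
 [346.37179958 224.27637831]
 [346.65024332 219.4621182 ]]
```

View pics/w12z.png

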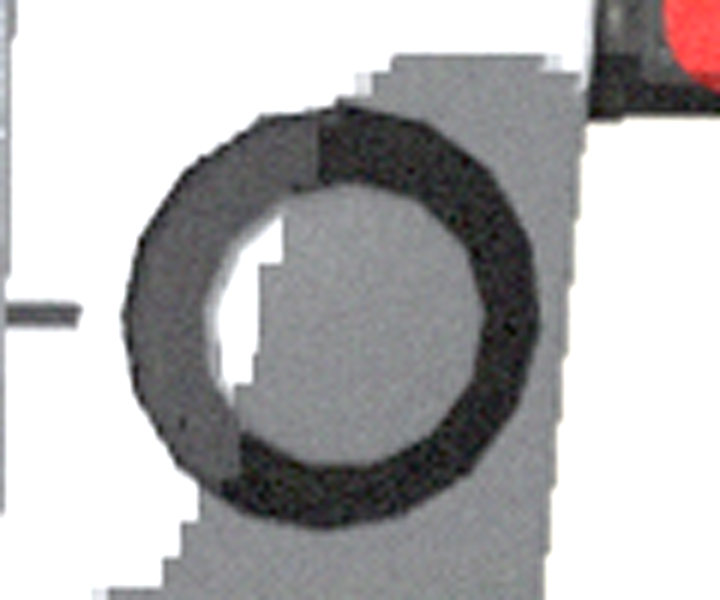

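View pics/s12z.png

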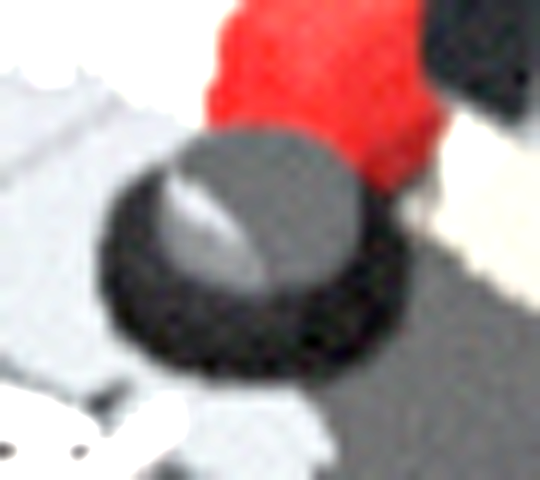

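Request:
servo_tool:
  plan:
    - [[0, 0.034, -0.016, 0, 0], [0, 0.032, -0.014, 0, 0], [0, 0, 0, -0.015, 0], [0, 0, 0, -0.015, 0], [0, 0, 0, 0, 0]]

```text
clock: 17.5
tool_pos: [0.5003, 0.1097, 0.1041]
ee_rot: [[0.03, -0.999, 0.023], [-1.0, -0.03, 0.003], [-0.002, -0.023, -1.0]]
ft_force: [0.3, 0.2, 0.1]
finger_gap: -0.0001
```

Run:
```python
from h import *
st=ctrl.get_state();print(st['tool_pos'],st['ft_force'])
w=grab('wrist','w13.png')
print(proj(w,[[.5,.1072,.07],[.5,.1072,.085]]))
for z in (.07,.08,.085,.09):print(ray(grab('scene'),[[325+262/12,205+208/12]],z))
```

```text
[0.50030493 0.10973384 0.10414549] [0.34142421 0.16953677 0.12271226]
[[327.0500582  274.27060008]
 [327.27526745 284.09290352]]
[[0.510996   0.09197894 0.07      ]]
[[0.50252075 0.10237627 0.08      ]]
[[0.49828313 0.10757494 0.085     ]]
[[0.49404551 0.11277361 0.09      ]]
```

View pics/w13.png

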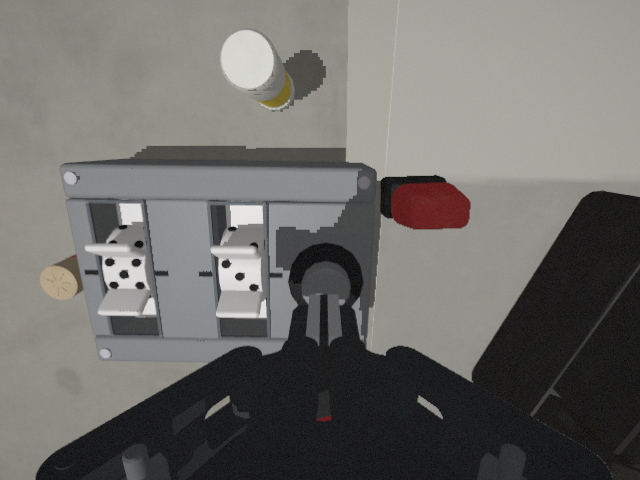

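Request:
servo_tool:
  plan:
    - [[0, 0, -0.002, -0.01, 0], [0, 0, 0, -0.01, 0], [0, 0, 0, 0, 0]]

```text
clock: 18.12
tool_pos: [0.5027, 0.1076, 0.0864]
ee_rot: [[0.03, -0.999, 0.03], [-1.0, -0.03, 0.003], [-0.002, -0.03, -1.0]]
ft_force: [-0.7, 0.7, -0.3]
finger_gap: 0.0003
```

Request:
servo_tool:
  plan:
    - [[0, 0, 0, -0.004, 0], [0, 0, 0, -0.002, 0], [0, 0, 0, 0, 0]]

```text
clock: 18.5
tool_pos: [0.5028, 0.1076, 0.0799]
ee_rot: [[0.03, -0.999, 0.03], [-1.0, -0.03, 0.003], [-0.002, -0.03, -1.0]]
ft_force: [-0.0, -0.1, 0.8]
finger_gap: 0.0003
```

Request:
servo_tool:
  plan:
    - [[0, -0.002, 0, -0.002, 0], [0, 0, 0, -0.003, 0], [0, 0, 0, 0, 0]]

```text
clock: 18.88
tool_pos: [0.5014, 0.1076, 0.0756]
ee_rot: [[0.03, -0.999, 0.032], [-1.0, -0.03, 0.003], [-0.002, -0.032, -0.999]]
ft_force: [-1.1, 0.4, 4.3]
finger_gap: 0.0005
```

Request:
servo_tool:
  plan:
    - [[0, 0, 0, -0.002, 0], [0, 0, 0, -0.001, 0], [0, 0, 0, 0, 0]]

```text
clock: 19.25
tool_pos: [0.5015, 0.1076, 0.073]
ee_rot: [[0.03, -0.999, 0.032], [-1.0, -0.03, 0.003], [-0.002, -0.032, -0.999]]
ft_force: [-1.4, -0.2, 5.1]
finger_gap: -0.0001
```

Request:
servo_tool:
  plan:
    - [[0, 0, 0, -0.002, 0], [0, 0, 0, -0.001, 0], [0, 0, 0, 0, 0]]

```text
clock: 19.62
tool_pos: [0.5016, 0.1075, 0.0731]
ee_rot: [[0.031, -0.999, 0.031], [-1.0, -0.031, 0.002], [-0.001, -0.031, -1.0]]
ft_force: [-2.3, 0.4, 4.3]
finger_gap: -0.0002
```

Request:
servo_tool:
  plan:
    - [[0, 0, 0, -0.002, 0], [0, 0, 0, -0.001, 0], [0, 0, 0, 0, 0]]

```text
clock: 20.0
tool_pos: [0.5016, 0.1076, 0.0731]
ee_rot: [[0.032, -0.999, 0.031], [-1.0, -0.032, 0.001], [-0.001, -0.031, -1.0]]
ft_force: [-2.6, -0.2, 4.8]
finger_gap: -0.0001
```

Request:
servo_tool:
  plan:
    - [[0, 0, 0, -0.003, 0]]

```text
clock: 20.12
tool_pos: [0.5021, 0.1075, 0.0721]
ee_rot: [[0.032, -0.999, 0.031], [-0.999, -0.032, 0.001], [-0.0, -0.031, -1.0]]
ft_force: [-12.9, -2.2, 34.4]
finger_gap: 0.0002
```

Request:
servo_tool:
  plan:
    - [[0, 0, 0, -0.005, 0], [0, 0, 0, -0.005, 0]]

```text
clock: 20.38
tool_pos: [0.5026, 0.1073, 0.0714]
ee_rot: [[0.034, -0.999, 0.029], [-0.999, -0.034, -0.001], [0.002, -0.029, -1.0]]
ft_force: [-26.1, -2.6, 59.9]
finger_gap: -0.0001
```

Run:
```python
from h import *
st=ctrl.get_state();print(st['tool_pos'],st['ft_force'])
w=grab('wrist','w14.png'); s=grab('scene')
cv2.imwrite('pics/s14.png',cv2.convertScaleAbs(cv2.resize(s['image'][190:330,245:395],None,fx=4.2,fy=4.2,interpolation=cv2.INTER_CUBIC)[:,:,::-1],alpha=1.8))
```

```text
[0.50263914 0.10734034 0.0713892 ] [-26.05891534  -2.57199323  59.91120585]
```

View pics/s14.png

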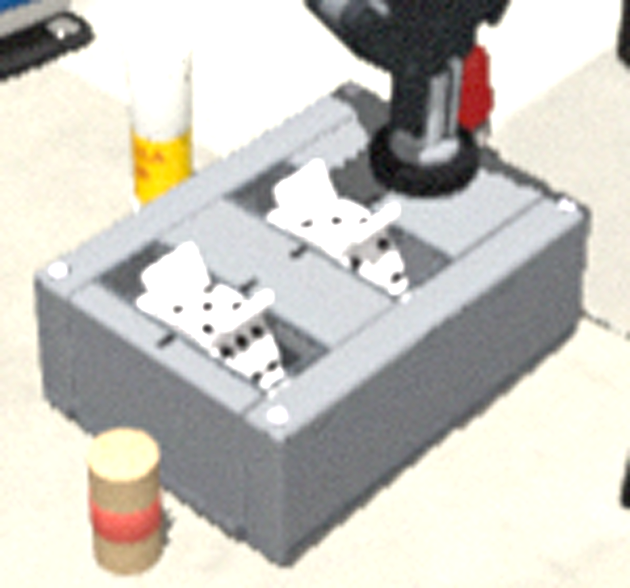

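View pics/w14.png

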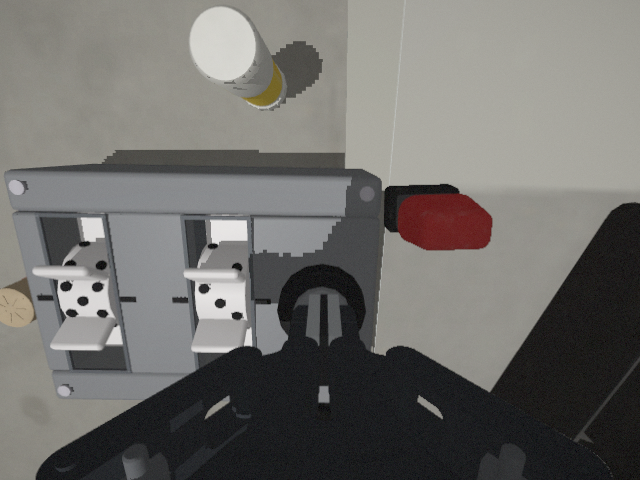

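Request:
servo_tool:
  plan:
    - [[0, 0, 0, 0.0015, 0]]

```text
clock: 20.6
tool_pos: [0.5027, 0.1075, 0.0747]
ee_rot: [[0.035, -0.999, 0.03], [-0.999, -0.035, -0.001], [0.002, -0.03, -1.0]]
ft_force: [-3.0, 1.0, 3.8]
finger_gap: 0.0002
```

Request:
servo_tool:
  plan:
    - [[0, 0, 0, 0.0015, 0], [0, 0, 0, 0, 0]]

```text
clock: 20.85
tool_pos: [0.5029, 0.1076, 0.0768]
ee_rot: [[0.035, -0.999, 0.031], [-0.999, -0.035, -0.001], [0.002, -0.031, -1.0]]
ft_force: [-0.5, -0.6, 3.1]
finger_gap: 0.0001
```

Request:
servo_tool:
  plan:
    - [[0, 0, 0, 0.0015, 0], [0, 0, 0, 0, 0]]

```text
clock: 21.1
tool_pos: [0.5028, 0.1076, 0.0777]
ee_rot: [[0.035, -0.999, 0.031], [-0.999, -0.035, -0.001], [0.002, -0.031, -1.0]]
ft_force: [-0.9, -0.0, 1.6]
finger_gap: -0.0002
```

Request:
servo_tool:
  plan:
    - [[0, 0, 0, 0.0015, 0], [0, 0, 0, 0, 0]]

```text
clock: 21.35
tool_pos: [0.5028, 0.1076, 0.0788]
ee_rot: [[0.034, -0.999, 0.03], [-0.999, -0.034, -0.001], [0.002, -0.03, -1.0]]
ft_force: [-0.7, -0.5, 1.5]
finger_gap: 0.0003
```

Request:
servo_tool:
  plan:
    - [[0, 0, 0, 0.0015, 0], [0, 0, 0, 0, 0]]

```text
clock: 21.6
tool_pos: [0.5025, 0.1075, 0.08]
ee_rot: [[0.034, -0.999, 0.03], [-0.999, -0.034, -0.001], [0.002, -0.03, -1.0]]
ft_force: [0.6, 0.6, 0.4]
finger_gap: -0.0002
```

Request:
servo_tool:
  plan:
    - [[0, 0, 0, 0.0015, 0], [0, 0, 0, 0, 0]]

```text
clock: 21.85
tool_pos: [0.5022, 0.1075, 0.0813]
ee_rot: [[0.034, -0.999, 0.029], [-0.999, -0.034, -0.001], [0.002, -0.029, -1.0]]
ft_force: [0.2, 0.5, -1.0]
finger_gap: -0.0001
```

Request:
servo_tool:
  plan:
    - [[0, 0, 0, 0.03, 0], [0, -0.02, 0, 0.04, 0], [0, -0.06, -0.02, 0.03, 0], [0, -0.06, -0.04, 0, 0], [0, 0, 0, 0, 0]]

```text
clock: 22.48
tool_pos: [0.372, 0.0533, 0.1798]
ee_rot: [[0.035, -0.999, 0.029], [-0.999, -0.036, -0.002], [0.003, -0.029, -1.0]]
ft_force: [-0.1, -0.6, 0.1]
finger_gap: -0.0001
```

Run:
```python
from h import *
st=ctrl.get_state();print(st['clock'],st['tool_pos'],st['ft_force'],np.abs(st['qvel']).max())
w=grab('wrist','w15.png'); s=grab('scene'); t=grab('top','t15.png')
cv2.imwrite('pics/s15.png',cv2.convertScaleAbs(cv2.resize(s['image'][190:330,245:395],None,fx=4.2,fy=4.2,interpolation=cv2.INTER_CUBIC)[:,:,::-1],alpha=1.4))
```

```text
22.475 [0.37203417 0.05330425 0.17975553] [-0.12520131 -0.62736401  0.14307491] 5.672570924278213
```

View pics/s15.png

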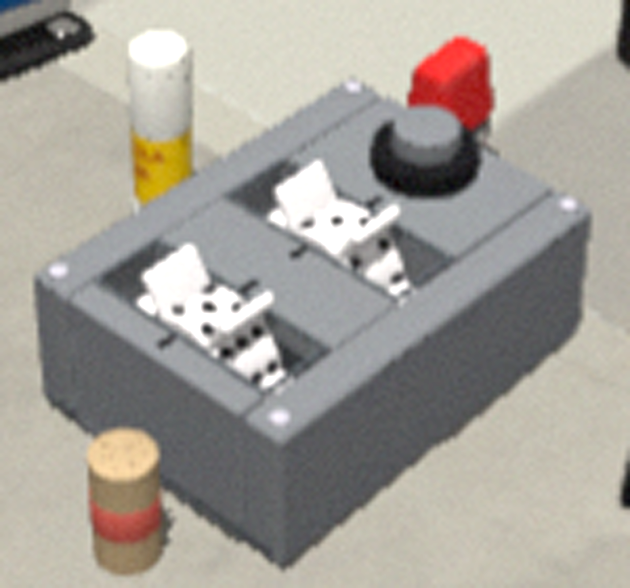

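View pics/w15.png

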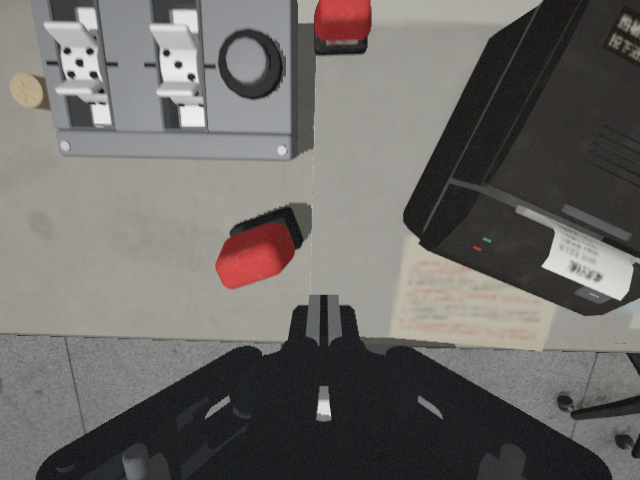

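Request:
servo_tool:
  plan:
    - [[0, 0, 0, 0, 0], [0, 0, 0, 0, 0], [0, 0, 0, 0, 0]]

```text
clock: 23.0
tool_pos: [0.3776, 0.0549, 0.1804]
ee_rot: [[0.039, -0.999, 0.029], [-0.999, -0.039, -0.001], [0.002, -0.029, -1.0]]
ft_force: [-0.0, 0.9, 0.3]
finger_gap: -0.0
```

Run:
```python
from bench import ctrl
print(ctrl.job_done()); print(ctrl.get_state()['clock'])
```

```text
the job is handed in; nothing more can be done
None
the job is handed in; nothing more can be done
```

The class code is set and the job was handed in at about 23 s. I flicked the left wheel one click from four to five dots and the right one click from two to three. Then I pressed the set key to its stop and let it go. Resting force was about 5 N, and about 6 mm of travel showed on release.

The last pictures show five and three dots between the reading marks, the key up, and the coin roll, glue stick and small stamp where they were. The gripper was clear of everything, at z about 0.18 m.

Checks that failed or disagreed:
- **Unit moved slightly:** the left wheel's flick shifted the unit about 2–3 mm at its left end and turned it about 1°. It did not visibly move after that.
- **Fingertip length:** with the jaws shut, the fingertips ended about 30 mm short of `ctrl.tip_reach`. I found this in the pictures and by touching the unit's top lightly, and used the touched height.
- **Right wheel, first try:** the finger rode up on the rib with about 13 N upward, so I backed off and repeated it lower.
- **Key press force:** while testing for the stop I briefly pushed the key with about 60 N down and 26 N sideways at the fingertips. That is below the 120 N wrist limit, but more than the press needed.

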